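Wind the vegetable slicer's sled home

ROBOT

A 6-joint arm with a two-finger parallel gripper is mounted at the origin on a cart in front of the work surface, level with it; the furniture and walls round the work are solid. World frame = base frame: x ahead of the robot, y to its left, z up, the work surface at z = 0. Lengths are in m, angles in rad, forces in N, time in s.
With the tool pointing down it reaches from about 0.4 to 0.825 m from the base axis. Payload 7 kg.
Tool frame: the origin (TCP) lies between the finger pads; the fingertips stand 17 mm ahead of it and the grasp point (between the pads) lies 2 mm behind it; z points along the fingers, y is the line along which they close (so a half turn about z gives the same grasp; the last joint's range is limited). The gripper opens to 85 mm and grips with 20 to 120 N. Pads are 22 mm wide; open, the fingers measure 114 mm over their backs; the gripper's body (76 mm by 85 mm) begins 54 mm behind the grasp point. The pads swing forward as they close: fully open they stand 13 mm farther back than shut.
Start: joints at [-1.044, 0.359, 0.012, 0, -1.224, -0.288], TCP at [0.16, -0.656, 0.248] pointing down, gripper open.
Joint ranges: [-3.07, 3.07], [-1.43, 2.12], [-1.02, 1.25], [-3.03, 1.67], [-3.05, -0], [-3.03, 3.03]. Speed limits (rad/s): [2.39, 2.39, 3.01, 3.14, 3.14, 3.14].

INTERFACE

Orientations are given as a 3x3 rotation matrix whose columns are the frame's x, y, z axes.
In Python, from rig import robot, imaging gives the robot as it stands.
- The arm moves only by the shell command python3 -m crank 'ROWS'. ROWS is JSON, a list of rows, each an object of numbers: "x", "y", "z": the shift along the tool's x, y, z as a fraction of full scale; "wx", "wy", "wz": the turn, a rotation vector about the tool's x, y, z as a fraction of full scale; "hand": the closure, from -1 (fully open) to 1 (shut), so that 0 is half open. A call has exactly 8 rows; each row is the pose to reach, as a shift and turn from the pose commanded when the call began, along the tool's axes at that moment, turning the shorter way round; what a row does not reach only later rows make up. Full scale, the value 1, is 0.4 m for a shift and 180 degrees for a turn. A row lasts 1/10 s, in which the tool goes at most 50 mm and 8.59 degrees, less where a joint would pass 70% of its speed; a pose out of reach is approached as far as the arm can. A call with a number of a shift or a turn outside -1 to 1 is refused whole. A call with a gripper value outside its range is refused whole. The fingers move at their own pace and stop on an object; the grip force is fixed at half the most. Time passes only in rows, so rows that repeat a pose let the fingers close, or fill a call up. It gives the time, the measured TCP pose, the force, the opening and the grip force at its end, in the units of the state.
- robot.get_obs(): the state, without advancing time (a new reading comes with each control period).
- imaging.grab_frame(name): name is "scene" or "top" or "wrist"; returns a dict with "color" (400x640x3 uint8, red, green, blue), "intrinsics" (3x3 intrinsics, pixels), "camera_from_world" (4x4, takes a point from world to camera coordinates). Camera axes: x right, y up, looking along -z (the intrinsics and any distortion apply to the point x, -y, -z); pixel columns grow to the right and rows downward; lengths in m; the calibration is good to about 2 mm. A picture is of the moment at which its call begins. There is no depth.
- robot.finish_job(): hands the job in; it is judged then, once.
The state is a dict: "t": time; "q": joint angles; "qd": joint speeds; "joint_torque": joint torques, N m; "tcp_pos": TCP position; "tool_rot": TCP orientation; "force": force on the tool from outside, world axes, zero at the start; "ft_torque": the same for the moment, N m; "gripper_width": finger opening in m; "finger_force": force on a finger pad.
Only numpy, scipy, OpenCV 4.12 (cv2) and the standard library are available. Lean on these libraries where they do the work, as an engineer would, in place of code of your own. Each camera call takes 0.05 s, during which the arm holds its last target. There are 200 camera calls.

TASK

Wind the vegetable slicer's feed sled back up to its home position by turning the crank on the sloping face clockwise: it turns stiffly while the sled climbs and suddenly goes light when the drive lets go. Turn about a quarter of a turn further so that it has surely let go, stop within about half a turn of that point, well before the sled reaches the end stop, and let go of the knob. Leave the onion, the lemon and the bowl where they are.

Things in the scene. Friction and masses are not known exactly. Their poses are not given: they have to be found in the camera images.
- slicer: Fixed slicer, white deck on grey base, 220 wide (y), 190 mm deep (x). Origin: centre of its underside, on the worktop; x to its back, y left, z up. Deck slopes up to the back at 35 degrees: normal (-0.574,0,0.819) in slicer axes, deck centre 105 mm above origin. Crank right of middle, sled track left. A clear lid stands open, square to the deck, 122 mm up-slope of the crank axis, 172 mm tall
- crank (a joint): Turn of the steel crank about the deck normal, rad; grows clockwise seen from the robot. At 0 and each full turn the knob is straight up-slope of the axis: (0.819, 0, 0.574) in slicer axes. Starts in 0 to 7.5. Stiff (0.4 N m, 10 N at the knob) up to 15, where the drive lets go; light (0.1 N m or less) from there, fully from 16. End stop at 24.5. Beyond 16 it stays where left
- knob_grip (a point): Point on the knob's axis to grip it at, 60 mm off the deck, 29 mm above the knob's lower end. The knob is a black cylinder, 26 mm in diameter, 48 mm long, axis along the deck normal; it spins freely on the crank arm's end, 45 mm from the crank's axis. The arm's upper face lies 31 mm off the deck. The point's axes spin with the knob
- crank_axis (a point): Point on the crank's axis at the same height over the deck (60 mm along the normal) as knob_grip: the centre of the circle, 45 mm in radius, that knob_grip runs on. Axes as the slicer's. The open lid leans over it, so the tool must come in along the deck normal, tilted back about 35 degrees
- sled_index (a point): Top middle of the grey feed sled (40 x 36 mm, 29 mm high with its upright steel pusher plate), at the black rib across it. The sled runs up the slope along the left side of the deck, 5 mm for every radian of the crank; it is driven only by the crank
- home_mark (a point): Fixed point in the middle of the sled's track between two small black plates beside the rails: the sled's rib is level with them when the crank is at 16. The sled meets the black end stop 42 mm further up
- onion: A brown onion, 75 mm, loose on the worktop in front of the slicer to the left; origin under it. Bystander
- lemon: A yellow lemon, 78 x 55 mm, loose on the worktop in front of the slicer to the right; origin under it. Bystander
- bowl: A steel bowl, 140 mm across and 58 mm high, loose, behind the slicer; origin under it. Bystander

How it is judged:
At the end, for the whole second after the job is handed in: The crank is at rest, past the point where the drive has let go (it begins at 15 rad; at least 15.8 is needed) and no further than 20 rad, about 0.8 turn beyond it; the sled's rib is then level with the home mark or up to 20 mm above it (value of joint crank between 15.8 and 20 rad and velocity of joint crank between -0.1 and 0.1 rad/s); the robot touches nothing.
It fails at once if the sled is wound on against the end stop (crank beyond 23.7 rad) (value of joint crank above 23.7 rad).
It fails at once if the onion, the lemon or the bowl is moved more than 40 mm (distance of any of onion, lemon, bowl from where it was at the start of the episode above 0.04 m).
It also fails if it takes over 53 s, if anything falls off the work surface, if the arm or the gripper's body presses on something with over 40 N, if the wrist force passes 120 N, or if a joint passes its speed limit or range.

## Working session

There is one attempt and no reset: what is moved stays moved. The work goes in short steps, Python scripts to look and compute and a shell command to move; the robot and the scene stay as the last step left them, time stands still between calls to the robot, and variables do not carry over. Pictures are saved under pics/ and viewed, at most 10 in all, crops included, and the job is handed in when it is done.

```bash
ls; mkdir -p pics; python3 - <<'E'
from rig import robot, imaging
import cv2,pickle
o=robot.get_obs();print(o['t'],o['tcp_pos'],o['tool_rot'])
for n in("scene","top"):
    f=imaging.grab_frame(n);pickle.dump(f,open(n+'.pkl','wb'))
    cv2.imwrite(f'pics/{n}0.png',f['color'][:,:,::-1]);print(f['intrinsics'],f['camera_from_world'])
E
```

```text
pics
0.0 [ 0.15953876 -0.65540095  0.24734307] [[-9.71649905e-01 -2.36423706e-01 -5.41828652e-04]
 [-2.36424278e-01  9.71648629e-01  1.58201773e-03]
 [ 1.52440573e-04  1.66526882e-03 -9.99998602e-01]]
[[415.36948251   0.         319.94504539]
 [  0.         415.36948251 200.36352462]
 [  0.           0.           1.        ]] [[-0.86296327 -0.50526545  0.00110439  0.51079258]
 [ 0.26749917 -0.45501614  0.84935535 -0.24726546]
 [-0.4286474   0.73325789  0.52782031 -0.86844665]
 [ 0.          0.          0.          1.        ]]
[[362.63929309   0.         313.87570624]
 [  0.         362.63929309 204.06386842]
 [  0.           0.           1.        ]] [[-0.00966885 -0.99992126 -0.00799938  0.00436955]
 [ 0.98818285 -0.01077855  0.15290021 -0.57085769]
 [-0.1529744  -0.00642648  0.98820926 -0.99053407]
 [ 0.          0.          0.          1.        ]]
```

View pics/scene0.png

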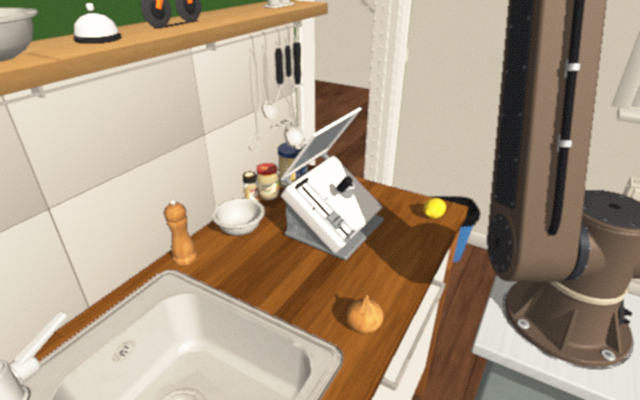

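View pics/top0.png

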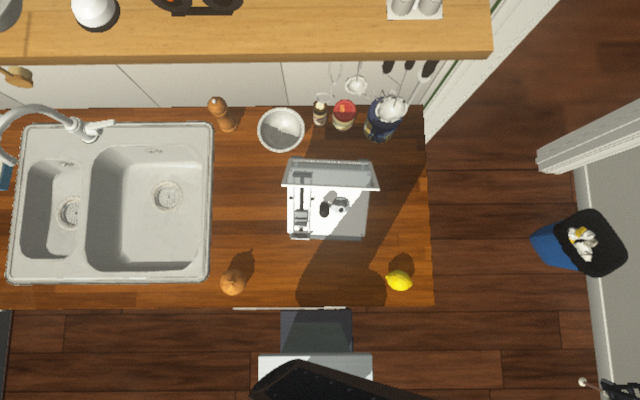

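The scene view has the slicer near (330,205), bowl (238,217), onion (365,315) and lemon (435,208). In the top view the slicer is near (330,200), with the crank around (330,207). Next I'll enlarge both.

```bash
python3 - <<'E'
import cv2,pickle
a=pickle.load(open('top.pkl','rb'))['color'][150:250,270:390,::-1]
b=pickle.load(open('scene.pkl','rb'))['color'][140:260,270:390,::-1]
cv2.imwrite('pics/t1.png',cv2.resize(a,None,fx=6,fy=6,interpolation=2))
cv2.imwrite('pics/s1.png',cv2.resize(b,None,fx=5,fy=5,interpolation=2))
E
```

```text
(no output)
```

View pics/t1.png

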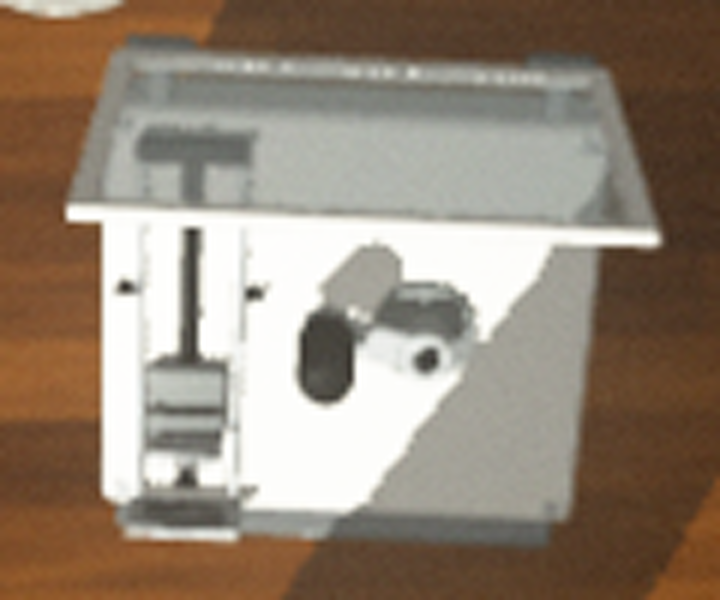

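View pics/s1.png

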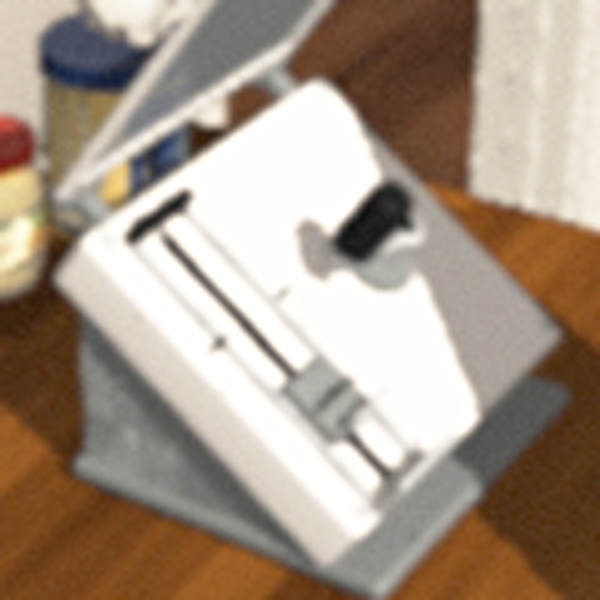

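In the top crop the knob's black body runs from (327,325) to (327,385), the hub bolt is at (427,358), and the home plates are at (127,286) and (255,292). In the scene crop the knob is centred near (372,222) and the plates are at (218,343) and (282,293). So the knob sits left of the axis, at θ≈4.6.

```bash
cat > h.py <<'E'
import numpy as np,pickle
from scipy.optimize import least_squares
def proj(f,p):
    c=f['camera_from_world']@np.append(p,1);c=np.array([c[0],-c[1],-c[2]]);u=f['intrinsics']@c
    return u[:2]/u[2]
def tri(obs,p0=(.55,0,.1)):
    r=least_squares(lambda p:np.concatenate([proj(f,p)-np.array(u) for f,u in obs]),p0)
    return r.x,np.abs(r.fun).max()
A=np.radians(35)
def axes(yaw):
    c,s=np.cos(yaw),np.sin(yaw);R=np.array([[c,-s,0],[s,c,0],[0,0,1]])
    return R@[np.cos(A),0,np.sin(A)],R@[0,1,0],R@[-np.sin(A),0,np.cos(A)]  # upslope,left,normal
E
python3 - <<'E'
from h import *
T=pickle.load(open('top.pkl','rb'));S=pickle.load(open('scene.pkl','rb'))
t=lambda c,r:(270+c/6,150+r/6); s=lambda c,r:(270+c/5,140+r/5)
pts={'knobmid':(t(327,356),s(372,222)),'plateL':(t(127,286),s(218,343)),'plateR':(t(255,292),s(282,293)),
'frontright':(t(568,520),s(560,335)),'sledrib':(t(185,408),s(340,390))}
P={}
for k,(a,b) in pts.items():
    P[k],e=tri([(T,a),(S,b)]);print(k,P[k].round(4),e.round(2))
# fit slicer x,y,yaw, axis offset(u upslope,w left), theta, home (hu,hw half)
def model(v):
    x,y,yaw,au,aw,th,hu,hw=v;up,l,n=axes(yaw);c=np.array([x,y,.105])
    kn=c+(au+.045*np.cos(th))*up+(aw-.045*np.sin(th))*l+.055*n
    ax=c+au*up+aw*l+.038*n
    return kn,ax,c+hu*up+(hw+.0265)*l+.002*n,c+hu*up+(hw-.0265)*l+.002*n,c-.11*l,c+.11*l
def res(v):
    kn,ax,pl,pr,er,el=model(v);r=[]
    for p,k in((kn,'knobmid'),(pl,'plateL'),(pr,'plateR')):
        r+=list(proj(T,p)-pts[k][0])+list(proj(S,p)-pts[k][1])
    r+=list(proj(T,ax)-t(427,358))
    up,l,n=axes(v[2])
    # deck side edges in top view at centre row and corner symmetric
    # right edge line (600,250)-(568,510), left edge (102,225)-(102,495)
    for p,q0,q1 in((er,t(600,250),t(568,510)),(el,t(102,225),t(102,495))):
        d=np.subtract(q1,q0);d=d/np.hypot(*d);w=proj(T,p)-q0;r.append(w[0]*d[1]-w[1]*d[0])
    r+=[v[3]/.01]
    return r
f=least_squares(res,[.55,0,0,0,-.04,4.6,0.02,.06]);print(f.x.round(4));print(np.round(f.fun,1))
E
```

```text
knobmid [ 0.5393 -0.0294  0.1528] 0.34
plateL [0.5767 0.0579 0.117 ] 0.25
plateR [0.5733 0.0012 0.1166] 0.31
frontright [ 0.4764 -0.1436  0.0424] 0.12
sledrib [0.5235 0.0329 0.0933] 0.75
[ 5.6200e-01 -3.8800e-02 -4.2400e-02  2.4000e-03 -3.4900e-02  4.8609e+00
  1.4800e-02  6.8200e-02]
[-0.3  0.6 -0.2 -0.6  1.1  0.3  0.2  0.1 -0.3 -0.1 -1.   0.5  0.1  0.1
  0.3 -0.3  0.2]
```

```bash
cat >> h.py <<'E'
from scipy.spatial.transform import Rotation as Ro
def geom(x=.562,y=-.0388,yaw=-.045,au=.0024,aw=-.0349):
    up,l,n=axes(yaw);C=np.array([x,y,.105])+au*up+aw*l+.06*n
    return C,up,l,n
def knob(th,C,up,l,n): return C+.045*(np.cos(th)*up-np.sin(th)*l)
def to(p,R,o):
    R0=np.array(o['tool_rot']);return (R0.T@(p-o['tcp_pos'])/.4).round(4),(Ro.from_matrix(R0.T@R).as_rotvec()/np.pi).round(4)
E
python3 - <<'E'
from h import *
from rig import robot
o=robot.get_obs();C,up,l,n=geom();k=knob(4.86,C,up,l,n);R=np.c_[-up,l,-n]
print(np.linalg.det(R),C,k)
print(to(k+.13*n,R,o))
E
```

```text
1.0 [ 0.52801426 -0.07220497  0.15552571] [ 0.53543255 -0.02798328  0.15932186]
(array([-1.105 ,  1.3543, -0.044 ]), array([ 0.028 , -0.1932,  0.0873]))
```

```bash
python3 -m crank '[{"x":-0.07,"y":0.09,"z":-0.01},{"x":-0.14,"y":0.17,"z":-0.02},{"x":-0.21,"y":0.26,"z":-0.03},{"x":-0.28,"y":0.34,"z":-0.04,"wy":-0.02},{"x":-0.35,"y":0.43,"z":-0.05,"wy":-0.04,"wz":0.02},{"x":-0.42,"y":0.51,"z":-0.06,"wy":-0.06,"wz":0.03},{"x":-0.49,"y":0.6,"z":-0.06,"wy":-0.08,"wz":0.04},{"x":-0.56,"y":0.68,"z":-0.06,"wy":-0.1,"wz":0.05}]'; python3 - <<'E'
from h import *
from rig import robot
o=robot.get_obs();C,up,l,n=geom();k=knob(4.86,C,up,l,n);R=np.c_[-up,l,-n]
print(o['t'],to(k+.13*n,R,o))
E
```

```text
0.1 (array([-1.105 ,  1.3543, -0.044 ]), array([ 0.028 , -0.1932,  0.0873]))schema error: expected keys x, y, z, wx, wy, wz, hand
```

```bash
python3 -m crank '[{"x":-0.07,"y":0.09,"z":-0.01,"wx":0,"wy":0,"wz":0,"hand":-1},{"x":-0.14,"y":0.17,"z":-0.02,"wx":0,"wy":0,"wz":0,"hand":-1},{"x":-0.21,"y":0.26,"z":-0.03,"wx":0,"wy":0,"wz":0,"hand":-1},{"x":-0.28,"y":0.34,"z":-0.04,"wx":0,"wy":-0.02,"wz":0.01,"hand":-1},{"x":-0.35,"y":0.43,"z":-0.05,"wx":0,"wy":-0.04,"wz":0.02,"hand":-1},{"x":-0.42,"y":0.51,"z":-0.06,"wx":0,"wy":-0.06,"wz":0.03,"hand":-1},{"x":-0.49,"y":0.6,"z":-0.06,"wx":0,"wy":-0.08,"wz":0.04,"hand":-1},{"x":-0.56,"y":0.68,"z":-0.06,"wx":0,"wy":-0.1,"wz":0.05,"hand":-1}]'; python3 - <<'E'
from h import *
from rig import robot
o=robot.get_obs();C,up,l,n=geom();k=knob(4.86,C,up,l,n);R=np.c_[-up,l,-n]
print(o['t'],to(k+.13*n,R,o))
E
```

```text
t: 0.9
tcp_pos: [0.3133, -0.3368, 0.2724]
tool_rot: [[-0.948, -0.083, 0.308], [-0.071, 0.996, 0.05], [-0.31, 0.025, -0.95]]
force: [1.0, 0.7, 0.3]
gripper_width: 0.0853
finger_force: 0.0
0.9 (array([-0.3998,  0.7467,  0.1679]), array([ 0.0255, -0.0943,  0.0329]))
```

```bash
python3 -m crank '[{"x":-0.05,"y":0.1,"z":0.02,"wx":0,"wy":-0.01,"wz":0,"hand":-1},{"x":-0.1,"y":0.2,"z":0.04,"wx":0.01,"wy":-0.03,"wz":0.01,"hand":-1},{"x":-0.16,"y":0.3,"z":0.07,"wx":0.01,"wy":-0.05,"wz":0.02,"hand":-1},{"x":-0.21,"y":0.4,"z":0.09,"wx":0.02,"wy":-0.07,"wz":0.03,"hand":-1},{"x":-0.27,"y":0.5,"z":0.11,"wx":0.02,"wy":-0.09,"wz":0.033,"hand":-1},{"x":-0.33,"y":0.62,"z":0.14,"wx":0.0255,"wy":-0.094,"wz":0.033,"hand":-1},{"x":-0.4,"y":0.74,"z":0.168,"wx":0.0255,"wy":-0.094,"wz":0.033,"hand":-1},{"x":-0.4,"y":0.747,"z":0.168,"wx":0.0255,"wy":-0.094,"wz":0.033,"hand":-1}]'; python3 - <<'E'
from h import *
from rig import robot,imaging
import cv2
f=imaging.grab_frame('wrist');pickle.dump(f,open('w1.pkl','wb'));cv2.imwrite('pics/w1.png',f['color'][:,:,::-1])
o=robot.get_obs();C,up,l,n=geom();k=knob(4.86,C,up,l,n);R=np.c_[-up,l,-n]
print(o['t'],o['q'],to(k+.13*n,R,o))
print(proj(f,k-.029*n),proj(f,k+.019*n),proj(f,C-.025*n))
E
```

```text
t: 1.7
tcp_pos: [0.4418, -0.0821, 0.2765]
tool_rot: [[-0.823, 0.041, 0.566], [0.038, 0.999, -0.017], [-0.566, 0.007, -0.824]]
force: [0.7, -1.9, -0.9]
gripper_width: 0.0852
finger_force: 0.0
1.75 [ 0.41454557 -0.42249142 -1.01345659  0.5493163  -0.48202547 -2.45241787] (array([-0.0057,  0.1307,  0.047 ]), array([ 0.0037, -0.0016,  0.0002]))
[366.58387737 196.08065356] [375.6933306  208.14388559] [326.41159734 191.1017052 ]
```

View pics/w1.png

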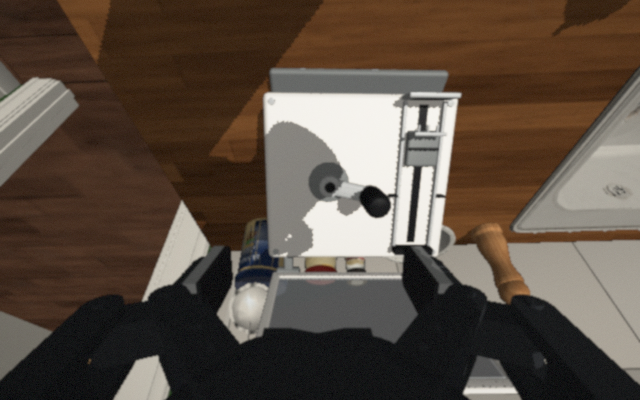

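The wrist view shows the slicer from behind the tool, with down-slope at the top of the image. The knob top is near (377,203), the hub bolt at (331,187) and the plates near (393,196) and (440,196). The arm stopped short because joint 3 is at its limit, so the hover has to be closer. I'll crop in to refine.

```bash
python3 - <<'E'
import cv2,pickle
a=pickle.load(open('w1.pkl','rb'))['color'][85:265,255:475,::-1]
cv2.imwrite('pics/w1c.png',cv2.resize(a,None,fx=3.3,fy=3.3,interpolation=2))
E
```

```text
(no output)
```

View pics/w1c.png

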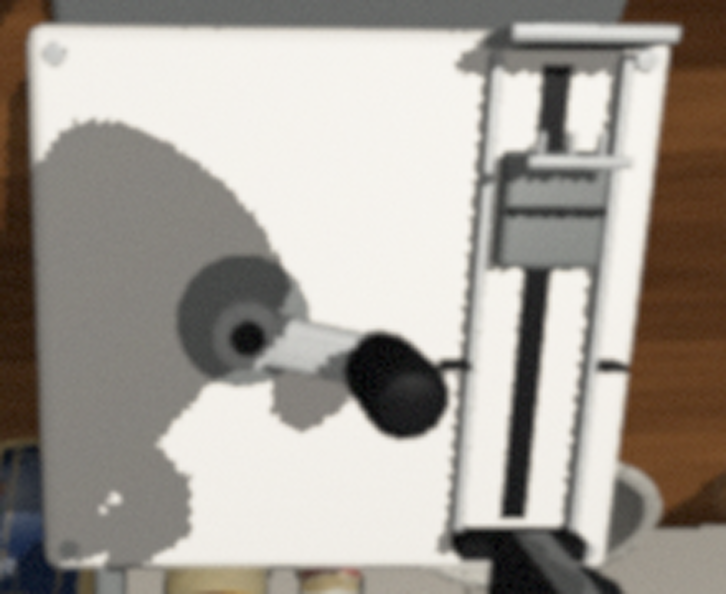

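Crop pixels: knob top disc (408,399), knob base (384,370), hub bolt (247,337), plates (455,365) and (612,366), deck rivets (54,53), (645,62) and (68,548). I'll refit everything together.

```bash
python3 - <<'E'
from h import *
T=pickle.load(open('top.pkl','rb'));S=pickle.load(open('scene.pkl','rb'));W=pickle.load(open('w1.pkl','rb'))
t=lambda c,r:(270+c/6,150+r/6); s=lambda c,r:(270+c/5,140+r/5); w=lambda c,r:(255+c/3.3,85+r/3.3)
def res(v):
    x,y,yaw,au,aw,th,hu,hw,hp,u1,u2,w1,hb=v;up,l,n=axes(yaw);c=np.array([x,y,.105])
    P=lambda a,b,h:c+a*up+b*l+h*n
    ku,kl=au+.045*np.cos(th),aw-.045*np.sin(th)
    ob=[(T,P(ku,kl,.055),t(327,356)),(S,P(ku,kl,.055),s(372,222)),(W,P(ku,kl,.079),w(408,399)),(W,P(ku,kl,.031),w(384,370)),
    (T,P(au,aw,hb),t(427,358)),(W,P(au,aw,hb),w(247,337)),
    (T,P(hu,hw+hp,.002),t(127,286)),(T,P(hu,hw-hp,.002),t(255,292)),(S,P(hu,hw+hp,.002),s(218,343)),(S,P(hu,hw-hp,.002),s(282,293)),
    (W,P(hu,hw+hp,.002),w(612,366)),(W,P(hu,hw-hp,.002),w(455,365)),
    (W,P(u1,-w1,0),w(54,53)),(W,P(u1,w1,0),w(645,62)),(W,P(u2,-w1,0),w(68,548))]
    r=[proj(f,p)-np.array(q) for f,p,q in ob]
    for p,c0 in((P(0,-.11,0),w(40,300)),(P(0,.11,0),w(645,300))): r.append([proj(W,p)[0]-c0[0]])
    return np.concatenate(r+[[(hb-.038)/.01]])
f=least_squares(res,[.562,-.0388,-.045,.0024,-.035,4.86,.0148,.068,.0265,-.1,.07,.1,.038],loss='soft_l1');print(f.x.round(4));print(np.round(res(f.x),1))
E
```

```text
[ 5.5630e-01 -3.4600e-02 -5.5800e-02  3.8000e-03 -3.5900e-02  4.9144e+00
  1.9300e-02  6.9700e-02  2.8600e-02 -8.6000e-02  9.2300e-02  9.9600e-02
  2.9200e-02]
[-1.5  1.5  0.2 -0.6  1.   2.2 -1.8 -1.2 -1.3  0.5 -0.6  0.1 -1.7  0.3
 -1.6  0.3 -1.2  0.7 -1.2  0.4 -1.1 -0.1 -0.9  0.   0.1  0.4  0.5 -0.4
  0.4 -0.  -2.2 -0.1 -0.9]
```

```bash
sed -i 's/def geom.*/def geom(x=.5563,y=-.0346,yaw=-.056,au=.0038,aw=-.0359):/' h.py; python3 - <<'E'
from h import *
from rig import robot
o=robot.get_obs();C,up,l,n=geom();k=knob(4.91,C,up,l,n);R=np.c_[-up,l,-n]
print(o['t'],k,to(k+.06*n,R,o))
E
```

```text
1.75 [ 0.53273322 -0.02504174  0.16139611] (array([-0.0037,  0.1367,  0.2138]), array([ 0.0057, -0.0016,  0.0031]))
```

```bash
python3 -m crank '[{"x":0,"y":0,"z":0.05,"wx":0,"wy":0,"wz":0,"hand":-1},{"x":0,"y":0,"z":0.1,"wx":0,"wy":0,"wz":0,"hand":-1},{"x":0,"y":0,"z":0.12,"wx":0,"wy":0,"wz":0,"hand":-1},{"x":0,"y":0,"z":0.12,"wx":0,"wy":0,"wz":0,"hand":-1},{"x":0,"y":0,"z":0.12,"wx":0,"wy":0,"wz":0,"hand":-1},{"x":0,"y":0,"z":0.12,"wx":0,"wy":0,"wz":0,"hand":-1},{"x":0,"y":0,"z":0.12,"wx":0,"wy":0,"wz":0,"hand":-1},{"x":0,"y":0,"z":0.12,"wx":0,"wy":0,"wz":0,"hand":-1}]'; python3 - <<'E'
from h import *
from rig import robot
o=robot.get_obs();C,up,l,n=geom();k=knob(4.91,C,up,l,n);R=np.c_[-up,l,-n]
print(o['t'],o['q'],to(k+.06*n,R,o))
E
```

```text
t: 2.55
tcp_pos: [0.4729, -0.09, 0.2452]
tool_rot: [[-0.834, 0.034, 0.551], [0.036, 0.999, -0.008], [-0.551, 0.013, -0.835]]
force: [-0.4, -0.2, 0.1]
gripper_width: 0.0856
finger_force: 0.0
2.55 [ 0.29682132 -0.29390689 -1.01610411  0.54365617 -0.33311883 -2.3757289 ] (array([0.0006, 0.1683, 0.1059]), array([ 0.0072, -0.0089,  0.0034]))
```

```bash
python3 -m crank '[{"x":0,"y":0,"z":0.06,"wx":0,"wy":0,"wz":0,"hand":-1},{"x":0,"y":0.05,"z":0.11,"wx":0.003,"wy":-0.005,"wz":0.003,"hand":-1},{"x":0,"y":0.1,"z":0.12,"wx":0.007,"wy":-0.009,"wz":0.003,"hand":-1},{"x":0,"y":0.168,"z":0.12,"wx":0.007,"wy":-0.009,"wz":0.003,"hand":-1},{"x":0,"y":0.168,"z":0.12,"wx":0.007,"wy":-0.009,"wz":0.003,"hand":-1},{"x":0,"y":0.168,"z":0.12,"wx":0.007,"wy":-0.009,"wz":0.003,"hand":-1},{"x":0,"y":0.168,"z":0.12,"wx":0.007,"wy":-0.009,"wz":0.003,"hand":-1},{"x":0,"y":0.168,"z":0.12,"wx":0.007,"wy":-0.009,"wz":0.003,"hand":-1}]'; python3 - <<'E'
from h import *
from rig import robot
o=robot.get_obs();C,up,l,n=geom();k=knob(4.91,C,up,l,n);R=np.c_[-up,l,-n]
print(o['t'],o['q'],to(k+.06*n,R,o))
E
```

```text
t: 3.35
tcp_pos: [0.5161, -0.0317, 0.2362]
tool_rot: [[-0.846, 0.046, 0.532], [0.046, 0.999, -0.012], [-0.532, 0.014, -0.847]]
force: [0.6, -0.6, -0.1]
gripper_width: 0.0855
finger_force: 0.0
3.35 [ 0.35852446 -0.1918282  -1.01642652  0.75145579 -0.29461464 -2.6545826 ] (array([0.0725, 0.0185, 0.0305]), array([ 0.0056, -0.0159,  0.0002]))
```

```bash
cat >> h.py <<'E'
Rz=lambda a:Ro.from_euler('z',a).as_matrix();Ry=lambda a:Ro.from_euler('y',a).as_matrix();Rx=lambda a:Ro.from_euler('x',a).as_matrix()
def fk(q,v):
    a0,h,L1,L2,a3,Lt,o1,o6=v
    B=Rz(q[0]+o1);F=B@Ry(q[1]-q[2])
    p=B@[a0+L1*np.sin(q[1]),0,h+L1*np.cos(q[1])]+F@[L2,0,a3]
    E=F@Rx(q[3])@Ry(-q[4]);p=p+E@[Lt,0,0]
    return p,E@np.array([[0,0,1],[0,1,0],[-1,0,0]]).T@Rz(q[5]+o6) if 0 else E@Rx(q[5]+o6)
E
cat > fit.py <<'E'
from h import *
from rig import robot
o=robot.get_obs()
D=[([-1.044,.359,.012,0,-1.224,-.288],[.1595,-.6554,.2473],[0,0,-1]),
([.41454557,-.42249142,-1.01345659,.5493163,-.48202547,-2.45241787],[.4418,-.0821,.2765],[.566,-.017,-.824]),
([.29682132,-.29390689,-1.01610411,.54365617,-.33311883,-2.3757289],[.4729,-.09,.2452],[.551,-.008,-.835]),
(o['q'],o['tcp_pos'],np.array(o['tool_rot'])[:,2])]
def r(v):
    e=[]
    for q,p,z in D:
        P,E=fk(q,v);e+=list(P-p)+list(.3*(E[:,0]-z))
    return np.array(e+list(.002*(v-v0)))
v0=np.array([0,.35,.4,.4,0.,.25,-.288,0])
f=least_squares(r,v0);print(f.x.round(4));print((r(f.x)[:24].reshape(4,6)*1e3).round(1))
np.save('v.npy',f.x)
E
python3 fit.py
```

```text
[ 0.7169 -0.3248  0.1472 -0.1445  0.1075 -0.3058 -0.3617  0.    ]
[[-49.5  -4.8  21.8  -0.    0.1   0. ]
 [  0.3  31.4 -45.8 -19.2  85.8   0.6]
 [ -0.6   7.5   2.4  -5.1  42.8   0.1]
 [  2.4 -30.5  21.6 -11.3  62.7   0. ]]
```

```bash
sed -i 's/a0,h,L1,L2,a3,Lt,o1,o6=v/a0,h,L1,L2,a3,Lt,o1,o6,d=v/; s/Rx(q\[3\])/Rx(S4*q[3])/; s/+F@\[L2,0,a3\]/+F@[L2,d,a3]/' h.py; echo 'S4=1' >>h.py
python3 - <<'E'
s=open('fit.py').read()
a,b=s.split('v0=np')
b='''import h
best=None
for h.S4 in(1,-1):
  for v0 in([0,.35,.4,.4,0.,.25,-.288,0,0],[0,.35,.4,.4,0.,.25,0,0,-.19],[.1,.2,.5,.5,.05,.25,-.1,0,-.1]):
    v0=np.array(v0);f=least_squares(r,v0)
    print(h.S4,f.cost,f.x.round(3))
    if best is None or f.cost<best[0]: best=(f.cost,f.x,h.S4,r(f.x))
print((best[3][:24].reshape(4,6)*1e3).round(1));np.save('v.npy',np.append(best[1],best[2]))
'''
open('fit.py','w').write(a+b)
E
python3 fit.py
```

```text
1 0.00492351805560461 [ 0.994 -0.525 -0.212 -0.377  0.127 -0.753 -0.719  0.     0.265]
1 0.004924454250823254 [ 0.994 -0.525 -0.212 -0.377  0.127 -0.753 -0.719 -0.     0.265]
1 0.0049237565173170595 [ 0.994 -0.525 -0.212 -0.377  0.127 -0.753 -0.719  0.     0.265]
-1 0.00078247668780491 [ 0.297  0.004  0.53   0.15   0.067  0.253 -0.007  0.    -0.178]
-1 0.0007822563526759334 [ 0.297  0.004  0.53   0.15   0.067  0.253 -0.007  0.    -0.178]
-1 0.0007821037749213913 [ 0.297  0.004  0.53   0.149  0.067  0.253 -0.007  0.    -0.178]
[[  7.    6.   11.2  -0.    0.1   0. ]
 [ -5.7   9.7 -25.5   1.   -0.3   0.6]
 [  4.7   2.    5.5  -0.1  -1.4   0.1]
 [  5.2 -20.2   8.8  -0.   -1.2  -0. ]]
```

```bash
sed -i 's/,o1,o6,d=v/,o1,o6,d,ey,ez,e5=v/; s/E=F@Rx(S4\*q\[3\])@Ry(-q\[4\])/G=F@Rx(S4*q[3]);E=G@Ry(-q[4])/; s/p=p+E@\[Lt,0,0\]/p=p+G@[0,ey,ez]+E@[Lt,0,e5]/' h.py
sed -i 's/^  for v0 in.*/  for v0 in([.1,.2,.5,.4,.05,.25,0,0,-.1,-.05,0,0],[0,.35,.4,.4,0.,.25,0,0,-.19,0,0,0]):/' fit.py; sed -i "s/for h.S4 in(1,-1)/for h.S4 in(-1,)/; s/.002\*(v-v0)/.003*(v-v0)/" fit.py; python3 fit.py
```

```text
-1 1.4149321548037586e-06 [ 0.011  0.202  0.643  0.449 -0.027  0.407 -0.002  0.    -0.009 -0.182
  0.031 -0.013]
-1 1.8094292652876413e-06 [ 0.011  0.202  0.643  0.449 -0.028  0.407 -0.002  0.    -0.009 -0.182
  0.031 -0.013]
[[ 0.   0.   0.  -0.   0.1  0. ]
 [-0.   0.1 -0.   1.   0.6  0.6]
 [ 0.  -0.1  0.1 -0.1 -0.4  0.1]
 [-0.   0.  -0.  -0.  -0.3 -0. ]]
```

```bash
cat > ik.py <<'E'
from h import *
import h; h.S4=-1
v=np.load('v.npy')[:-1]
lo=np.array([-3.07,-1.43,-1.02,-3.03,-3.05]);hi=np.array([3.07,2.12,1.25,1.67,0])
C,up,l,n=geom();rng=np.random.default_rng(0)
def solve(p,z,seeds):
    out=[]
    for s in seeds:
        def r(q):
            P,E=fk(np.append(q,0),v);return np.r_[(P-p),.3*(E[:,0]-z)]
        f=least_squares(r,np.clip(s,lo+.01,hi-.01),bounds=(lo,hi))
        if np.abs(f.fun).max()<1e-4 and not any(np.abs(f.x-g).max()<.02 for g in out): out.append(f.x)
    return out
if __name__=='__main__':
  seeds=list(rng.uniform(lo,hi,(40,5)))
  for tilt in(35,30,25):
    t=np.radians(tilt-35);z=-n*np.cos(t)+up*np.sin(t)
    for nm,th,hh in(('hov',4.91,.06),('grip',4.91,0),('0',0,0),('90',1.57,0),('180',3.14,0)):
        print(tilt,nm,[list(a.round(2)) for a in solve(knob(th,C,up,l,n)+hh*n,z,seeds)])
E
python3 ik.py
```

```text
35 hov []
35 grip []
35 0 []
35 90 []
35 180 []
30 hov [[np.float64(2.53), np.float64(-1.39), np.float64(-0.99), np.float64(0.4), np.float64(-2.39)]]
30 grip []
30 0 []
30 90 []
30 180 []
25 hov [[np.float64(2.57), np.float64(-1.43), np.float64(-0.9), np.float64(0.34), np.float64(-2.46)], [np.float64(0.47), np.float64(-0.15), np.float64(-0.93), np.float64(0.5), np.float64(-0.45)]]
25 grip [[np.float64(0.32), np.float64(-0.01), np.float64(-1.01), np.float64(0.77), np.float64(-0.22)]]
25 0 [[np.float64(0.28), np.float64(0.01), np.float64(-0.86), np.float64(0.45), np.float64(-0.32)]]
25 90 [[np.float64(0.18), np.float64(-0.01), np.float64(-0.95), np.float64(0.45), np.float64(-0.23)]]
25 180 []
```

```bash
cat > ik2.py <<'E'
from ik import *
seeds=[np.array([a,b,c,d,e]) for a in(-.4,0,.4) for b in(-.1,.3) for c in(-.9,-.4) for d in(-2.8,-2.1,-1.5,-.9,-.3,.5,1.3) for e in(-.1,-.5)]
for tilt in(35,30):
    t=np.radians(tilt-35);z=-n*np.cos(t)+up*np.sin(t)
    for nm,th,hh in(('hov',4.91,.06),('grip',4.91,0),('180',3.14,0)):
        print(tilt,nm,[[float(x) for x in a.round(2)] for a in solve(knob(th,C,up,l,n)+hh*n,z,seeds)])
E
time python3 ik2.py
```

```text
35 hov []
35 grip []
35 180 []
30 hov []
30 grip []
30 180 []
real	0m43.204s
user	0m43.591s
sys	0m0.102s
```

```bash
python3 - <<'E'
from h import *
from rig import robot
o=robot.get_obs();C,up,l,n=geom();k=knob(4.91,C,up,l,n);R=np.c_[-up,l,-n]@Ry(np.radians(10))
print(R[:,2],to(k+.06*n,R,o))
R=np.c_[-up,l,-n]@Ry(np.radians(-10));print(R[:,2],to(k+.06*n,R,o))
E
```

```text
[ 0.42195577 -0.02365425 -0.90630779] (array([0.0725, 0.0185, 0.0305]), array([0.0055, 0.0396, 0.0007]))
[ 0.70599833 -0.03957729 -0.70710678] (array([0.0725, 0.0185, 0.0305]), array([ 0.0056, -0.0715, -0.0003]))
```

```bash
python3 -m crank '[{"x":0.02,"y":0.01,"z":0,"wx":0,"wy":0.02,"wz":0,"hand":-1},{"x":0.04,"y":0.0185,"z":0.01,"wx":0.005,"wy":0.04,"wz":0,"hand":-1},{"x":0.07,"y":0.0185,"z":0.02,"wx":0.0055,"wy":0.04,"wz":0,"hand":-1},{"x":0.0725,"y":0.0185,"z":0.03,"wx":0.0055,"wy":0.04,"wz":0,"hand":-1},{"x":0.0725,"y":0.0185,"z":0.03,"wx":0.0055,"wy":0.04,"wz":0,"hand":-1},{"x":0.0725,"y":0.0185,"z":0.03,"wx":0.0055,"wy":0.04,"wz":0,"hand":-1},{"x":0.0725,"y":0.0185,"z":0.03,"wx":0.0055,"wy":0.04,"wz":0,"hand":-1},{"x":0.0725,"y":0.0185,"z":0.03,"wx":0.0055,"wy":0.04,"wz":0,"hand":-1}]'; python3 - <<'E'
from h import *
import h;h.S4=-1
from rig import robot
o=robot.get_obs();v=np.load('v.npy')[:-1]
print(o['t'],list(o['q'].round(5)),list(o['tcp_pos'].round(4)),o['tool_rot'][:,2].round(4));p,E=fk(o['q'],v);print(p,E[:,0])
E
```

```text
t: 4.15
tcp_pos: [0.4986, -0.0228, 0.2111]
tool_rot: [[-0.905, 0.054, 0.421], [0.048, 0.999, -0.024], [-0.422, -0.001, -0.907]]
force: [0.2, 0.2, -0.2]
gripper_width: 0.0855
finger_force: 0.0
4.15 [np.float64(0.46454), np.float64(-0.14936), np.float64(-0.92431), np.float64(0.49206), np.float64(-0.46027), np.float64(-2.4953)] [np.float64(0.4986), np.float64(-0.0228), np.float64(0.2111)] [ 0.4214 -0.0236 -0.9066]
[ 0.49766089 -0.02601572  0.21230434] [ 0.42135742 -0.02428367 -0.90656949]
```

```bash
python3 - <<'E'
s=open('fit.py').read()
s=s.replace("(o['q'],","([.35852446,-.1918282,-1.01642652,.75145579,-.29461464,0],[.5161,-.0317,.2362],[.532,-.012,-.847]),\n(o['q'],").replace(':24].reshape(4',':30].reshape(5')
s=s.replace(".003*(v-v0)",".001*(v-v0)")
open('fit.py','w').write(s)
E
python3 fit.py
cat > ik3.py <<'E'
from ik import *
lo+=np.array([0,0,.01,0,0]); hi[4]=-.05
T=np.arange(8)*np.pi/4
s0=[[.32,-.01,-.95,.6,-.25],[.2,0,-.9,.0,-.3],[.05,0,-.9,-1,-.2],[.3,.05,-.8,1.2,-.2]]
for b in(-15,-8,0,8,15):
  for a in(0,-5,-10,-15):
    z=-n+np.tan(np.radians(a))*up+np.tan(np.radians(b))*l;z/=np.linalg.norm(z)
    print(b,a,''.join('X' if solve(knob(t,C,up,l,n)+.003*n,z,s0) else '.' for t in T))
E
time python3 ik3.py
```

```text
-1 3.578337926769249e-06 [ 0.008  0.186  0.633  0.444 -0.008  0.392 -0.001 -0.    -0.013 -0.178
  0.02  -0.005]
-1 3.623796370139738e-06 [ 0.008  0.186  0.633  0.444 -0.008  0.392 -0.001 -0.    -0.013 -0.178
  0.02  -0.005]
[[ 0.2  0.1 -0.2 -0.   0.1  0. ]
 [-0.4  1.1  0.2  1.   0.8  0.6]
 [-0.2  0.1  0.1 -0.1 -0.3  0.1]
 [ 0.3 -0.  -0.8 -0.  -0.2  0.1]
 [ 0.4 -1.4  0.8 -0.  -0.1 -0. ]]
-15 0 ........
-15 -5 ........
-15 -10 X......X
-15 -15 XXX...XX
-8 0 ........
-8 -5 ........
-8 -10 XX.....X
-8 -15 XXX...XX
0 0 ........
0 -5 ........
0 -10 XXX....X
0 -15 XXXXXXXX
8 0 .XX.....
8 -5 XXXX...X
8 -10 XXXXXXXX
8 -15 XXXXXXXX
15 0 XXXXXXXX
15 -5 XXXXXXXX
15 -10 XXXXXXXX
15 -15 XXXXXXXX
real	0m15.629s
user	0m15.960s
sys	0m0.087s
```

```bash
cat > plan.py <<'E'
from ik import *
from rig import robot
B=15
z=-n+np.tan(np.radians(B))*l;z/=np.linalg.norm(z)
def RT(sg): y=sg*up;return np.c_[np.cross(y,z),y,z]
def roll(q,R): # angle of tool y in E frame about tool axis
    E=fk(np.append(q[:5],-v[7]),v)[1];w=E.T@R[:,1];return np.arctan2(w[2],w[1])
if __name__=='__main__':
    o=robot.get_obs();R0=np.array([[-.97165,-.23642,-.00054],[-.23642,.97165,.00158],[.00015,.00167,-1]])
    a0=roll([-1.044,.359,.012,0,-1.224],R0);a1=roll(o['q'],o['tool_rot']);print('roll',a0,a1,'q6',-.288,o['q'][5])
    for sg in(1,-1):
        s=np.array([.32,-.01,-.95,.6,-.25])
        for nm,t,hh in[('hov',4.91,.06),('grip',4.91,0)]+[(str(i),4.91+i*.785,0) for i in range(1,9)]:
            S=solve(knob(t,C,up,l,n)+hh*n,z,[s])
            if S: s=S[0];print(sg,nm,s.round(2),round(roll(s,RT(sg)),2))
            else: print(sg,nm,'none')
    for sg in(1,-1): print(sg,to(knob(4.91,C,up,l,n)+.06*n,RT(sg),o))
E
python3 plan.py
```

```text
roll -1.2834070108817115 0.9238487045604131 q6 -0.288 -2.4953040664120083
1 hov [ 0.31 -0.19 -0.84 -0.17 -0.26] 1.71
1 grip [ 0.22 -0.02 -0.74 -0.46 -0.22] 1.34
1 1 [ 0.13  0.   -0.65 -0.51 -0.32] 1.24
1 2 [ 0.    0.03 -0.57 -0.6  -0.42] 1.06
1 3 [-0.11  0.04 -0.55 -0.69 -0.47] 0.9
1 4 [-0.16  0.04 -0.59 -0.76 -0.47] 0.78
1 5 [-0.12  0.02 -0.65 -0.8  -0.42] 0.76
1 6 [ 0.02 -0.01 -0.72 -0.75 -0.32] 0.91
1 7 [ 0.19 -0.03 -0.77 -0.57 -0.22] 1.21
1 8 [ 0.22 -0.02 -0.74 -0.46 -0.22] 1.34
-1 hov [ 0.31 -0.19 -0.84 -0.17 -0.26] -1.44
-1 grip [ 0.22 -0.02 -0.74 -0.46 -0.22] -1.8
-1 1 [ 0.13  0.   -0.65 -0.51 -0.32] -1.9
-1 2 [ 0.    0.03 -0.57 -0.6  -0.42] -2.08
-1 3 [-0.11  0.04 -0.55 -0.69 -0.47] -2.25
-1 4 [-0.16  0.04 -0.59 -0.76 -0.47] -2.37
-1 5 [-0.12  0.02 -0.65 -0.8  -0.42] -2.38
-1 6 [ 0.02 -0.01 -0.72 -0.75 -0.32] -2.23
-1 7 [ 0.19 -0.03 -0.77 -0.57 -0.22] -1.93
-1 8 [ 0.22 -0.02 -0.74 -0.46 -0.22] -1.8
1 (array([ 0.0011, -0.0007,  0.0009]), array([-0.1084,  0.0215,  0.489 ]))
-1 (array([ 0.0011, -0.0007,  0.0009]), array([-0.0216, -0.1091, -0.502 ]))
```

```bash
python3 -m crank '[{"x":0,"y":0,"z":0,"wx":-0.002,"wy":-0.01,"wz":-0.046,"hand":-1},{"x":0,"y":0,"z":0,"wx":-0.004,"wy":-0.02,"wz":-0.092,"hand":-1},{"x":0,"y":0,"z":0,"wx":-0.006,"wy":-0.03,"wz":-0.138,"hand":-1},{"x":0,"y":0,"z":0,"wx":-0.008,"wy":-0.04,"wz":-0.184,"hand":-1},{"x":0,"y":0,"z":0,"wx":-0.01,"wy":-0.05,"wz":-0.23,"hand":-1},{"x":0,"y":0,"z":0,"wx":-0.012,"wy":-0.06,"wz":-0.276,"hand":-1},{"x":0,"y":0,"z":0,"wx":-0.014,"wy":-0.07,"wz":-0.322,"hand":-1},{"x":0,"y":0,"z":0,"wx":-0.016,"wy":-0.08,"wz":-0.368,"hand":-1}]'; python3 plan.py | tail -1; python3 -c "
from rig import robot;print(robot.get_obs()['q'])"
```

```text
t: 4.95
tcp_pos: [0.5009, -0.0265, 0.215]
tool_rot: [[-0.29, -0.771, 0.567], [-0.886, 0.44, 0.145], [-0.361, -0.461, -0.811]]
force: [0.4, 0.4, -0.1]
gripper_width: 0.0856
finger_force: 0.0
-1 (array([-0.0016,  0.0137,  0.0067]), array([-0.0032, -0.027 , -0.1322]))
[ 0.34934102 -0.2009752  -1.01576433  0.41345106 -0.14493792 -1.15486054]
```

```bash
python3 -m crank '[{"x":0,"y":0.003,"z":0.002,"wx":-0.001,"wy":-0.01,"wz":-0.045,"hand":-1},{"x":0,"y":0.008,"z":0.004,"wx":-0.002,"wy":-0.02,"wz":-0.09,"hand":-1},{"x":-0.0016,"y":0.0137,"z":0.0067,"wx":-0.003,"wy":-0.027,"wz":-0.132,"hand":-1},{"x":-0.0016,"y":0.0137,"z":0.0067,"wx":-0.003,"wy":-0.027,"wz":-0.132,"hand":-1},{"x":-0.0016,"y":0.0137,"z":0.0067,"wx":-0.003,"wy":-0.027,"wz":-0.132,"hand":-1},{"x":-0.0016,"y":0.0137,"z":0.0067,"wx":-0.003,"wy":-0.027,"wz":-0.132,"hand":-1},{"x":-0.0016,"y":0.0137,"z":0.0067,"wx":-0.003,"wy":-0.027,"wz":-0.132,"hand":-1},{"x":-0.0016,"y":0.0137,"z":0.0067,"wx":-0.003,"wy":-0.027,"wz":-0.132,"hand":-1}]'; python3 plan.py | tail -1; python3 - <<'E'
from h import *
from rig import robot,imaging
import cv2
print(robot.get_obs()['q'])
f=imaging.grab_frame('wrist');pickle.dump(f,open('w2.pkl','wb'))
C,up,l,n=geom();k=knob(4.91,C,up,l,n);im=f['color'][:,:,::-1].copy()
for p in(k-.029*n,k+.019*n,C-.03*n): 
    u=proj(f,p);print(u)
cv2.imwrite('pics/w2.png',im)
E
```

```text
t: 5.75
tcp_pos: [0.498, -0.023, 0.21]
tool_rot: [[0.087, -0.819, 0.567], [-0.973, 0.053, 0.226], [-0.215, -0.571, -0.792]]
force: [0.1, -0.6, -0.5]
gripper_width: 0.0853
finger_force: 0.0
-1 (array([-0.0001, -0.0016, -0.0007]), array([ 0.0003, -0.0005, -0.0024]))
[ 0.3135494  -0.17698876 -0.81590966 -0.1455083  -0.27930081 -0.16810741]
[314.50542982 181.31454481]
[314.16228272 216.04825633]
[326.77938246 122.32334743]
```

View pics/w2.png

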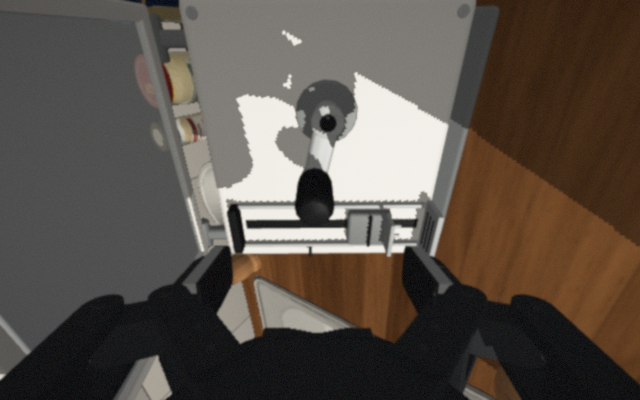

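The wrist view shows the knob top near (315,208) and the hub bolt at (327,123). Predictions were (314,216) and (327,122), so the knob may be about 3 mm less to the left than fitted. I'll measure the dark blob in code.

```bash
python3 - <<'E'
from h import *
import cv2
f=pickle.load(open('w2.pkl','rb'));g=cv2.cvtColor(f['color'],cv2.COLOR_RGB2GRAY)
sub=g[150:240,285:345];m=(sub<55).astype(np.uint8)
nl,lab,st,ce=cv2.connectedComponentsWithStats(m)
i=1+np.argmax(st[1:,4]);print(st[i]+np.array([285,150,0,0,0]),ce[i]+[285,150])
C,up,l,n=geom();k=knob(4.91,C,up,l,n)
def bbox(k):
    a=np.arange(0,6.28,.1);q=np.array([proj(f,k+hh*n+.013*(np.cos(t)*up+np.sin(t)*l)) for hh in(-.029,.019) for t in a])
    return np.r_[q.min(0),q.max(0)]
print(bbox(k).round(1))
for r in range(0,90,8): print(150+r,''.join('#' if x<55 else '.' for x in sub[r]))
t=bbox
b=np.r_[st[i][:2]+[285,150],st[i][:2]+[285,150]+st[i][2:4]]
s=least_squares(lambda d:(bbox(k+d[0]*up+d[1]*l)-b)[[0,2,3]],[0,0]);print('shift up,left',s.x,s.fun)
E
```

```text
[ 285  168   60   59 1972] [314.0872211  200.84482759]
[292.9 165.4 335.4 233.2]
150 ............................................................
158 ............................................................
166 ............................................................
174 ..................########################..................
182 ..............################################..............
190 .............##################################.............
198 ............####################################............
206 ...........######################.......########............
214 .............#################################..............
222 ############################################################
230 ............................................................
238 ............................................................
shift up,left [-0.00056523 -0.00543292] [ 8.37990875 -8.39178283 -0.81589143]
```

```bash
python3 - <<'E'
from h import *
f=pickle.load(open('w2.pkl','rb'));print(f['intrinsics'][0,0])
C,up,l,n=geom();c=np.array([.5563,-.0346,.105])
for p in(c-.086*up-.0996*l,c+.0923*up-.0996*l,c+.0193*up+.0411*l,c+.0193*up+.0983*l): print(proj(f,p).round(1))
k=knob(4.91,C,up,l,n)
M=f['camera_from_world'];print('cam',-M[:3,:3].T@M[:3,3],'depth knob top',-(M@np.append(k+.019*n,1))[2])
E
```

```text
284.66213222216817
[462.5  12.3]
[192.2  14.3]
[307.7 198.8]
[309. 248.]
cam [ 0.43146936 -0.11478826  0.29535642] depth knob top 0.17399296583427246
```

```bash
sed -i 's/aw=-.0359/aw=-.0369/' h.py; python3 - <<'E'
from plan import *
o=robot.get_obs();print(o['t'],to(knob(4.91,C,up,l,n)+.001*n,RT(-1),o))
E
```

```text
5.8 (array([ 0.0404, -0.0022,  0.1412]), array([ 0.0004, -0.0005, -0.0023]))
```

```bash
python3 -m crank '[{"x":0.006,"y":-0.001,"z":0.02,"wx":0,"wy":0,"wz":-0.002,"hand":-1},{"x":0.012,"y":-0.002,"z":0.04,"wx":0,"wy":0,"wz":-0.002,"hand":-1},{"x":0.018,"y":-0.002,"z":0.06,"wx":0,"wy":0,"wz":-0.002,"hand":-1},{"x":0.024,"y":-0.002,"z":0.08,"wx":0,"wy":0,"wz":-0.002,"hand":-1},{"x":0.03,"y":-0.002,"z":0.1,"wx":0,"wy":0,"wz":-0.002,"hand":-1},{"x":0.036,"y":-0.002,"z":0.12,"wx":0,"wy":0,"wz":-0.002,"hand":-1},{"x":0.04,"y":-0.002,"z":0.14,"wx":0,"wy":0,"wz":-0.002,"hand":-1},{"x":0.04,"y":-0.002,"z":0.141,"wx":0,"wy":0,"wz":-0.002,"hand":-1}]'; python3 - <<'E'
from plan import *
o=robot.get_obs();print(o['t'],o['q'],to(knob(4.91,C,up,l,n)+.001*n,RT(-1),o))
E
```

```text
t: 6.6
tcp_pos: [0.5324, -0.0258, 0.1616]
tool_rot: [[0.092, -0.819, 0.566], [-0.973, 0.046, 0.226], [-0.211, -0.572, -0.793]]
force: [0.6, -0.3, 0.4]
gripper_width: 0.0855
finger_force: 0.0
6.6 [ 0.21963966 -0.01127456 -0.70774759 -0.41174837 -0.24502071  0.17389928] (array([ 0.0001, -0.0004, -0.0018]), array([ 0.0007, -0.0006, -0.0004]))
```

Arrived with no contact force. Closing the gripper.

```bash
python3 -m crank '[{"x":0,"y":0,"z":0,"wx":0,"wy":0,"wz":0,"hand":1},{"x":0,"y":0,"z":0,"wx":0,"wy":0,"wz":0,"hand":1},{"x":0,"y":0,"z":0,"wx":0,"wy":0,"wz":0,"hand":1},{"x":0,"y":0,"z":0,"wx":0,"wy":0,"wz":0,"hand":1},{"x":0,"y":0,"z":0,"wx":0,"wy":0,"wz":0,"hand":1},{"x":0,"y":0,"z":0,"wx":0,"wy":0,"wz":0,"hand":1},{"x":0,"y":0,"z":0,"wx":0,"wy":0,"wz":0,"hand":1},{"x":0,"y":0,"z":0,"wx":0,"wy":0,"wz":0,"hand":1}]'; cat > rows.py <<'E'
from plan import *
import sys
# from angle a to b in 8 rows, relative to commanded pose at a
a,b=float(sys.argv[1]),float(sys.argv[2]);o=robot.get_obs()
F=RT(-1);f=o['force'];print('t',o['t'],'w',o['gripper_width'],'F up,l,n',[round(float(f@d),1) for d in(up,l,n)])
e=np.array(o['tcp_pos'])-C;print('tcp up,l,n mm',[round(1e3*float(e@d),1) for d in(up,l,n)],'ang',np.arctan2(-e@l,e@up)%6.283, 'q',np.round(o['q'],2))
for t in np.linspace(a,b,9)[1:]:
    d=.1125*np.array([np.cos(t)-np.cos(a),-np.sin(t)+np.sin(a)])
    print('{"x":%.4f,"y":%.4f,"z":%.4f}'%(-.966*d[1],-d[0],.259*d[1]))
E
python3 rows.py 4.91 5.71
```

```text
t: 7.4
tcp_pos: [0.5325, -0.0256, 0.1632]
tool_rot: [[0.094, -0.818, 0.568], [-0.973, 0.046, 0.227], [-0.211, -0.574, -0.791]]
force: [-2.5, -0.0, 5.3]
gripper_width: 0.0239
finger_force: 58.4
t 7.4 w 0.023900520355124896 F up,l,n [1.0, -0.1, 5.8]
tcp up,l,n mm [9.7, 44.5, 1.6] ang 4.927047400018341 q [ 0.22 -0.01 -0.71 -0.41 -0.25  0.17]
{"x":0.0027,"y":-0.0109,"z":-0.0007}
{"x":0.0064,"y":-0.0215,"z":-0.0017}
{"x":0.0111,"y":-0.0316,"z":-0.0030}
{"x":0.0167,"y":-0.0412,"z":-0.0045}
{"x":0.0233,"y":-0.0502,"z":-0.0062}
{"x":0.0307,"y":-0.0584,"z":-0.0082}
{"x":0.0388,"y":-0.0659,"z":-0.0104}
{"x":0.0476,"y":-0.0724,"z":-0.0128}
```

The knob is held (24 mm, 58 N), so I'll turn.

```bash
python3 -m crank '[{"x":0.003,"y":-0.011,"z":-0.0007,"wx":0,"wy":0,"wz":0,"hand":1},{"x":0.0064,"y":-0.0215,"z":-0.0017,"wx":0,"wy":0,"wz":0,"hand":1},{"x":0.011,"y":-0.0316,"z":-0.003,"wx":0,"wy":0,"wz":0,"hand":1},{"x":0.0167,"y":-0.0412,"z":-0.0045,"wx":0,"wy":0,"wz":0,"hand":1},{"x":0.0233,"y":-0.05,"z":-0.006,"wx":0,"wy":0,"wz":0,"hand":1},{"x":0.0307,"y":-0.0584,"z":-0.008,"wx":0,"wy":0,"wz":0,"hand":1},{"x":0.0388,"y":-0.066,"z":-0.0104,"wx":0,"wy":0,"wz":0,"hand":1},{"x":0.0476,"y":-0.0724,"z":-0.0128,"wx":0,"wy":0,"wz":0,"hand":1}]'; python3 rows.py 5.71 6.91
```

```text
t: 8.2
tcp_pos: [0.5544, -0.0458, 0.1793]
tool_rot: [[0.094, -0.819, 0.566], [-0.973, 0.046, 0.228], [-0.213, -0.572, -0.792]]
force: [-3.9, 5.4, 4.3]
gripper_width: 0.0244
finger_force: 58.5
t 8.2 w 0.024378289496928603 F up,l,n [-1.0, 5.2, 5.9]
tcp up,l,n mm [37.8, 25.6, 1.6] ang 5.686478454943145 q [ 0.13  0.01 -0.61 -0.47 -0.35  0.29]
{"x":0.0143,"y":-0.0081,"z":-0.0038}
{"x":0.0296,"y":-0.0138,"z":-0.0079}
{"x":0.0456,"y":-0.0171,"z":-0.0122}
{"x":0.0618,"y":-0.0179,"z":-0.0166}
{"x":0.0781,"y":-0.0162,"z":-0.0209}
{"x":0.0938,"y":-0.0120,"z":-0.0252}
{"x":0.1088,"y":-0.0054,"z":-0.0292}
{"x":0.1227,"y":0.0034,"z":-0.0329}
```

```bash
python3 -m crank '[{"x":0.0143,"y":-0.008,"z":-0.0038,"wx":0,"wy":0,"wz":0,"hand":1},{"x":0.0296,"y":-0.0138,"z":-0.008,"wx":0,"wy":0,"wz":0,"hand":1},{"x":0.0456,"y":-0.017,"z":-0.0122,"wx":0,"wy":0,"wz":0,"hand":1},{"x":0.0618,"y":-0.018,"z":-0.0166,"wx":0,"wy":0,"wz":0,"hand":1},{"x":0.078,"y":-0.0162,"z":-0.021,"wx":0,"wy":0,"wz":0,"hand":1},{"x":0.0938,"y":-0.012,"z":-0.0252,"wx":0,"wy":0,"wz":0,"hand":1},{"x":0.1088,"y":-0.0054,"z":-0.0292,"wx":0,"wy":0,"wz":0,"hand":1},{"x":0.1227,"y":0.0034,"z":-0.033,"wx":0,"wy":0,"wz":0,"hand":1}]'; python3 rows.py 6.91 8.11
```

```text
t: 9.0
tcp_pos: [0.5514, -0.0966, 0.1795]
tool_rot: [[0.095, -0.817, 0.568], [-0.973, 0.046, 0.228], [-0.212, -0.574, -0.791]]
force: [-0.9, 6.4, 5.7]
gripper_width: 0.0241
finger_force: 58.7
t 9.0 w 0.024110507098512816 F up,l,n [2.2, 6.3, 5.4]
tcp up,l,n mm [37.8, -25.3, 1.8] ang 0.58934270116929 q [-0.06  0.04 -0.52 -0.61 -0.47  0.55]
{"x":0.0124,"y":0.0109,"z":-0.0033}
{"x":0.0232,"y":0.0236,"z":-0.0062}
{"x":0.0319,"y":0.0378,"z":-0.0086}
{"x":0.0386,"y":0.0532,"z":-0.0103}
{"x":0.0429,"y":0.0694,"z":-0.0115}
{"x":0.0448,"y":0.0862,"z":-0.0120}
{"x":0.0443,"y":0.1030,"z":-0.0119}
{"x":0.0414,"y":0.1196,"z":-0.0111}
```

```bash
python3 -m crank '[{"x":0.0124,"y":0.011,"z":-0.0033,"wx":0,"wy":0,"wz":0,"hand":1},{"x":0.0232,"y":0.0236,"z":-0.0062,"wx":0,"wy":0,"wz":0,"hand":1},{"x":0.032,"y":0.0378,"z":-0.0086,"wx":0,"wy":0,"wz":0,"hand":1},{"x":0.0386,"y":0.0532,"z":-0.0103,"wx":0,"wy":0,"wz":0,"hand":1},{"x":0.043,"y":0.0694,"z":-0.0115,"wx":0,"wy":0,"wz":0,"hand":1},{"x":0.0448,"y":0.0862,"z":-0.012,"wx":0,"wy":0,"wz":0,"hand":1},{"x":0.0443,"y":0.103,"z":-0.012,"wx":0,"wy":0,"wz":0,"hand":1},{"x":0.0414,"y":0.1196,"z":-0.0111,"wx":0,"wy":0,"wz":0,"hand":1}]'; python3 rows.py 8.11 9.31
```

```text
t: 9.8
tcp_pos: [0.5128, -0.1131, 0.1533]
tool_rot: [[0.094, -0.815, 0.571], [-0.973, 0.045, 0.225], [-0.209, -0.577, -0.789]]
force: [0.6, -1.4, 9.5]
gripper_width: 0.0241
finger_force: 59.2
t 9.8 w 0.02410995053486042 F up,l,n [6.0, -1.3, 7.4]
tcp up,l,n mm [-8.1, -43.9, 2.0] ang 1.7532077271632285 q [-0.15  0.04 -0.56 -0.72 -0.49  0.74]
{"x":-0.0053,"y":0.0159,"z":0.0014}
{"x":-0.0128,"y":0.0309,"z":0.0034}
{"x":-0.0224,"y":0.0445,"z":0.0060}
{"x":-0.0339,"y":0.0565,"z":0.0091}
{"x":-0.0470,"y":0.0665,"z":0.0126}
{"x":-0.0613,"y":0.0745,"z":0.0164}
{"x":-0.0767,"y":0.0801,"z":0.0206}
{"x":-0.0927,"y":0.0833,"z":0.0249}
```

```bash
python3 -m crank '[{"x":-0.0053,"y":0.016,"z":0.0014,"wx":0,"wy":0,"wz":0,"hand":1},{"x":-0.0128,"y":0.031,"z":0.0034,"wx":0,"wy":0,"wz":0,"hand":1},{"x":-0.0224,"y":0.0445,"z":0.006,"wx":0,"wy":0,"wz":0,"hand":1},{"x":-0.034,"y":0.0565,"z":0.009,"wx":0,"wy":0,"wz":0,"hand":1},{"x":-0.047,"y":0.0665,"z":0.0126,"wx":0,"wy":0,"wz":0,"hand":1},{"x":-0.0613,"y":0.0745,"z":0.0164,"wx":0,"wy":0,"wz":0,"hand":1},{"x":-0.0767,"y":0.08,"z":0.0206,"wx":0,"wy":0,"wz":0,"hand":1},{"x":-0.0927,"y":0.0833,"z":0.025,"wx":0,"wy":0,"wz":0,"hand":1}]'; python3 rows.py 9.31 10.51
```

```text
t: 10.6
tcp_pos: [0.4855, -0.0733, 0.1324]
tool_rot: [[0.093, -0.818, 0.568], [-0.973, 0.046, 0.225], [-0.21, -0.574, -0.792]]
force: [-6.6, -4.8, 8.7]
gripper_width: 0.0241
finger_force: 59.6
t 10.6 w 0.024146100110765203 F up,l,n [-0.2, -5.1, 10.8]
tcp up,l,n mm [-44.2, -5.8, 1.7] ang 3.0122007886701296 q [-0.03  0.   -0.66 -0.72 -0.38  0.67]
{"x":-0.0163,"y":0.0007,"z":0.0044}
{"x":-0.0325,"y":-0.0012,"z":0.0087}
{"x":-0.0482,"y":-0.0055,"z":0.0129}
{"x":-0.0631,"y":-0.0122,"z":0.0169}
{"x":-0.0769,"y":-0.0212,"z":0.0206}
{"x":-0.0893,"y":-0.0322,"z":0.0239}
{"x":-0.0999,"y":-0.0450,"z":0.0268}
{"x":-0.1086,"y":-0.0593,"z":0.0291}
```

```bash
python3 -m crank '[{"x":-0.0163,"y":0.0007,"z":0.0044,"wx":0,"wy":0,"wz":0,"hand":1},{"x":-0.0325,"y":-0.0012,"z":0.0087,"wx":0,"wy":0,"wz":0,"hand":1},{"x":-0.0482,"y":-0.0055,"z":0.013,"wx":0,"wy":0,"wz":0,"hand":1},{"x":-0.063,"y":-0.0122,"z":0.017,"wx":0,"wy":0,"wz":0,"hand":1},{"x":-0.077,"y":-0.0212,"z":0.0206,"wx":0,"wy":0,"wz":0,"hand":1},{"x":-0.0893,"y":-0.0322,"z":0.024,"wx":0,"wy":0,"wz":0,"hand":1},{"x":-0.1,"y":-0.045,"z":0.0268,"wx":0,"wy":0,"wz":0,"hand":1},{"x":-0.1086,"y":-0.0593,"z":0.029,"wx":0,"wy":0,"wz":0,"hand":1}]'; python3 rows.py 10.51 11.71
```

```text
t: 11.4
tcp_pos: [0.5062, -0.0289, 0.1448]
tool_rot: [[0.093, -0.82, 0.565], [-0.973, 0.046, 0.226], [-0.211, -0.571, -0.793]]
force: [-8.6, -6.9, 4.2]
gripper_width: 0.0243
finger_force: 59.4
t 11.4 w 0.02431149300476643 F up,l,n [-4.3, -7.4, 8.1]
tcp up,l,n mm [-22.2, 39.7, 1.5] ang 4.203293816656014 q [ 0.21 -0.02 -0.74 -0.48 -0.23  0.26]
{"x":-0.0065,"y":-0.0155,"z":0.0017}
{"x":-0.0107,"y":-0.0317,"z":0.0029}
{"x":-0.0125,"y":-0.0485,"z":0.0033}
{"x":-0.0119,"y":-0.0654,"z":0.0032}
{"x":-0.0088,"y":-0.0819,"z":0.0024}
{"x":-0.0034,"y":-0.0978,"z":0.0009}
{"x":0.0043,"y":-0.1127,"z":-0.0012}
{"x":0.0140,"y":-0.1262,"z":-0.0038}
```

```bash
python3 -m crank '[{"x":-0.0065,"y":-0.0155,"z":0.0017,"wx":0,"wy":0,"wz":0,"hand":1},{"x":-0.0107,"y":-0.0317,"z":0.003,"wx":0,"wy":0,"wz":0,"hand":1},{"x":-0.0125,"y":-0.0485,"z":0.0033,"wx":0,"wy":0,"wz":0,"hand":1},{"x":-0.012,"y":-0.0654,"z":0.0032,"wx":0,"wy":0,"wz":0,"hand":1},{"x":-0.0088,"y":-0.082,"z":0.0024,"wx":0,"wy":0,"wz":0,"hand":1},{"x":-0.0034,"y":-0.0978,"z":0.001,"wx":0,"wy":0,"wz":0,"hand":1},{"x":0.0043,"y":-0.1127,"z":-0.0012,"wx":0,"wy":0,"wz":0,"hand":1},{"x":0.014,"y":-0.1262,"z":-0.0038,"wx":0,"wy":0,"wz":0,"hand":1}]'; python3 rows.py 11.71 12.91
```

```text
t: 12.2
tcp_pos: [0.5476, -0.0356, 0.1741]
tool_rot: [[0.094, -0.82, 0.565], [-0.973, 0.046, 0.228], [-0.213, -0.571, -0.793]]
force: [-5.4, 6.1, 4.7]
gripper_width: 0.0242
finger_force: 59.2
t 12.2 w 0.024155347172860803 F up,l,n [-2.0, 5.8, 7.1]
tcp up,l,n mm [28.8, 35.4, 1.6] ang 5.394906370939642 q [ 0.17  0.   -0.64 -0.44 -0.31  0.24]
{"x":0.0116,"y":-0.0119,"z":-0.0031}
{"x":0.0247,"y":-0.0218,"z":-0.0066}
{"x":0.0391,"y":-0.0296,"z":-0.0105}
{"x":0.0545,"y":-0.0351,"z":-0.0146}
{"x":0.0706,"y":-0.0382,"z":-0.0189}
{"x":0.0868,"y":-0.0387,"z":-0.0233}
{"x":0.1030,"y":-0.0367,"z":-0.0276}
{"x":0.1187,"y":-0.0322,"z":-0.0318}
```

```bash
python3 -m crank '[{"x":0.0116,"y":-0.012,"z":-0.003,"wx":0,"wy":0,"wz":0,"hand":1},{"x":0.0247,"y":-0.0218,"z":-0.0066,"wx":0,"wy":0,"wz":0,"hand":1},{"x":0.039,"y":-0.0296,"z":-0.0105,"wx":0,"wy":0,"wz":0,"hand":1},{"x":0.0545,"y":-0.035,"z":-0.0146,"wx":0,"wy":0,"wz":0,"hand":1},{"x":0.0706,"y":-0.0382,"z":-0.019,"wx":0,"wy":0,"wz":0,"hand":1},{"x":0.0868,"y":-0.0387,"z":-0.0233,"wx":0,"wy":0,"wz":0,"hand":1},{"x":0.103,"y":-0.0367,"z":-0.0276,"wx":0,"wy":0,"wz":0,"hand":1},{"x":0.1187,"y":-0.0322,"z":-0.0318,"wx":0,"wy":0,"wz":0,"hand":1}]'; python3 rows.py 12.91 14.11
```

```text
t: 13.0
tcp_pos: [0.5566, -0.0855, 0.1826]
tool_rot: [[0.095, -0.818, 0.568], [-0.973, 0.046, 0.228], [-0.213, -0.574, -0.791]]
force: [-2.5, 4.6, 5.3]
gripper_width: 0.0241
finger_force: 59.0
t 13.0 w 0.024146952518290663 F up,l,n [0.8, 4.4, 5.9]
tcp up,l,n mm [43.3, -13.9, 1.8] ang 0.31078844237804365 q [-0.02  0.03 -0.53 -0.57 -0.45  0.49]
{"x":0.0149,"y":0.0069,"z":-0.0040}
{"x":0.0286,"y":0.0159,"z":-0.0077}
{"x":0.0409,"y":0.0270,"z":-0.0110}
{"x":0.0514,"y":0.0399,"z":-0.0138}
{"x":0.0599,"y":0.0543,"z":-0.0161}
{"x":0.0663,"y":0.0698,"z":-0.0178}
{"x":0.0704,"y":0.0861,"z":-0.0189}
{"x":0.0720,"y":0.1029,"z":-0.0193}
```

```bash
python3 -m crank '[{"x":0.015,"y":0.007,"z":-0.004,"wx":0,"wy":0,"wz":0,"hand":1},{"x":0.0286,"y":0.016,"z":-0.0077,"wx":0,"wy":0,"wz":0,"hand":1},{"x":0.041,"y":0.027,"z":-0.011,"wx":0,"wy":0,"wz":0,"hand":1},{"x":0.0514,"y":0.04,"z":-0.0138,"wx":0,"wy":0,"wz":0,"hand":1},{"x":0.06,"y":0.0543,"z":-0.016,"wx":0,"wy":0,"wz":0,"hand":1},{"x":0.0663,"y":0.07,"z":-0.0178,"wx":0,"wy":0,"wz":0,"hand":1},{"x":0.0704,"y":0.086,"z":-0.019,"wx":0,"wy":0,"wz":0,"hand":1},{"x":0.072,"y":0.103,"z":-0.0193,"wx":0,"wy":0,"wz":0,"hand":1}]'; python3 rows.py 14.11 15.31; python3 - <<'E'
from rig import imaging
import cv2
a=imaging.grab_frame('scene')['color'][140:260,270:390,::-1]
cv2.imwrite('pics/s2.png',cv2.resize(a,None,fx=5,fy=5,interpolation=2))
E
```

```text
t: 13.8
tcp_pos: [0.5228, -0.1144, 0.1603]
tool_rot: [[0.094, -0.816, 0.571], [-0.973, 0.046, 0.226], [-0.21, -0.577, -0.789]]
force: [0.2, 1.9, 7.5]
gripper_width: 0.0241
finger_force: 59.1
t 13.8 w 0.024069975513516056 F up,l,n [4.4, 1.9, 6.1]
tcp up,l,n mm [4.2, -44.7, 2.0] ang 1.4775465756879498 q [-0.14  0.04 -0.54 -0.7  -0.5   0.71]
{"x":-0.0008,"y":0.0168,"z":0.0002}
{"x":-0.0040,"y":0.0334,"z":0.0011}
{"x":-0.0095,"y":0.0492,"z":0.0026}
{"x":-0.0173,"y":0.0640,"z":0.0046}
{"x":-0.0271,"y":0.0775,"z":0.0073}
{"x":-0.0388,"y":0.0892,"z":0.0104}
{"x":-0.0520,"y":0.0991,"z":0.0139}
{"x":-0.0665,"y":0.1068,"z":0.0178}
```

View pics/s2.png

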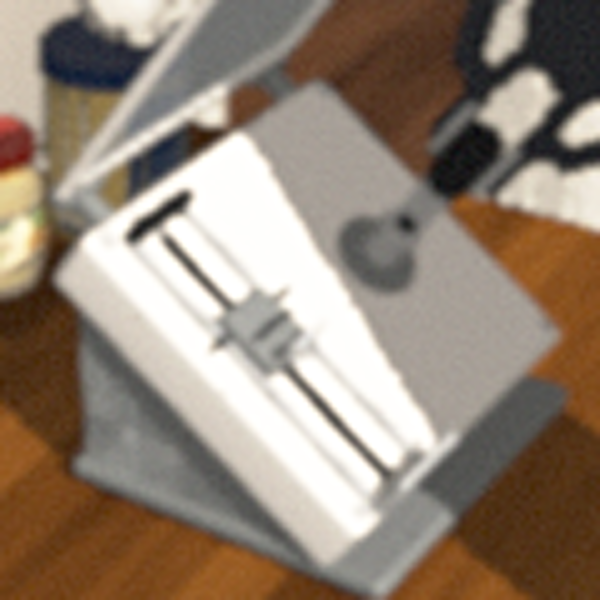

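The sled is now at about (262,330), with its rib (~(272,328)) just short of the plates (~(218,343) and (282,293)). The knob is held on the right side. This agrees with crank ≈ 14.

```bash
python3 -m crank '[{"x":-0.001,"y":0.017,"z":0.0002,"wx":0,"wy":0,"wz":0,"hand":1},{"x":-0.004,"y":0.0334,"z":0.001,"wx":0,"wy":0,"wz":0,"hand":1},{"x":-0.0095,"y":0.049,"z":0.0026,"wx":0,"wy":0,"wz":0,"hand":1},{"x":-0.0173,"y":0.064,"z":0.0046,"wx":0,"wy":0,"wz":0,"hand":1},{"x":-0.027,"y":0.0775,"z":0.0073,"wx":0,"wy":0,"wz":0,"hand":1},{"x":-0.0388,"y":0.089,"z":0.0104,"wx":0,"wy":0,"wz":0,"hand":1},{"x":-0.052,"y":0.099,"z":0.014,"wx":0,"wy":0,"wz":0,"hand":1},{"x":-0.0665,"y":0.107,"z":0.0178,"wx":0,"wy":0,"wz":0,"hand":1}]'; python3 rows.py 15.31 16.51
```

```text
t: 14.65
tcp_pos: [0.4877, -0.086, 0.1346]
tool_rot: [[0.093, -0.817, 0.569], [-0.973, 0.045, 0.224], [-0.209, -0.575, -0.791]]
force: [-4.6, -6.3, 7.4]
gripper_width: 0.0241
finger_force: 59.7
t 14.65 w 0.024088814211888007 F up,l,n [0.8, -6.5, 8.5]
tcp up,l,n mm [-40.5, -18.3, 1.8] ang 2.7183406710946763 q [-0.08  0.01 -0.64 -0.74 -0.41  0.72]
{"x":-0.0154,"y":0.0054,"z":0.0041}
{"x":-0.0315,"y":0.0083,"z":0.0084}
{"x":-0.0478,"y":0.0086,"z":0.0128}
{"x":-0.0639,"y":0.0065,"z":0.0171}
{"x":-0.0796,"y":0.0019,"z":0.0213}
{"x":-0.0944,"y":-0.0051,"z":0.0253}
{"x":-0.1081,"y":-0.0143,"z":0.0290}
{"x":-0.1202,"y":-0.0255,"z":0.0322}
```

```bash
python3 -m crank '[{"x":-0.0154,"y":0.0054,"z":0.004,"wx":0,"wy":0,"wz":0,"hand":1},{"x":-0.0315,"y":0.0083,"z":0.0084,"wx":0,"wy":0,"wz":0,"hand":1},{"x":-0.0478,"y":0.0086,"z":0.0128,"wx":0,"wy":0,"wz":0,"hand":1},{"x":-0.064,"y":0.0065,"z":0.017,"wx":0,"wy":0,"wz":0,"hand":1},{"x":-0.0796,"y":0.002,"z":0.0213,"wx":0,"wy":0,"wz":0,"hand":1},{"x":-0.0944,"y":-0.005,"z":0.0253,"wx":0,"wy":0,"wz":0,"hand":1},{"x":-0.108,"y":-0.0143,"z":0.029,"wx":0,"wy":0,"wz":0,"hand":1},{"x":-0.12,"y":-0.0255,"z":0.0322,"wx":0,"wy":0,"wz":0,"hand":1}]'; python3 rows.py 16.51 17.31
```

```text
t: 15.45
tcp_pos: [0.4982, -0.0358, 0.1397]
tool_rot: [[0.093, -0.818, 0.567], [-0.973, 0.046, 0.226], [-0.211, -0.573, -0.792]]
force: [-5.1, -1.6, 6.2]
gripper_width: 0.0242
finger_force: 59.5
t 15.45 w 0.024175540508638675 F up,l,n [-0.5, -1.8, 8.0]
tcp up,l,n mm [-31.3, 32.4, 1.6] ang 3.9443254520943682 q [ 0.16 -0.02 -0.73 -0.55 -0.25  0.36]
{"x":-0.0072,"y":-0.0085,"z":0.0019}
{"x":-0.0135,"y":-0.0176,"z":0.0036}
{"x":-0.0188,"y":-0.0274,"z":0.0051}
{"x":-0.0233,"y":-0.0377,"z":0.0062}
{"x":-0.0267,"y":-0.0483,"z":0.0071}
{"x":-0.0290,"y":-0.0593,"z":0.0078}
{"x":-0.0303,"y":-0.0705,"z":0.0081}
{"x":-0.0305,"y":-0.0817,"z":0.0082}
```

The tangential load fell from about 8 N to 2 N, so the drive has let go. I'll go on to 17.3 and settle.

```bash
python3 -m crank '[{"x":-0.0072,"y":-0.0085,"z":0.002,"wx":0,"wy":0,"wz":0,"hand":1},{"x":-0.0135,"y":-0.0176,"z":0.0036,"wx":0,"wy":0,"wz":0,"hand":1},{"x":-0.0188,"y":-0.0274,"z":0.005,"wx":0,"wy":0,"wz":0,"hand":1},{"x":-0.0233,"y":-0.0377,"z":0.0062,"wx":0,"wy":0,"wz":0,"hand":1},{"x":-0.0267,"y":-0.0483,"z":0.007,"wx":0,"wy":0,"wz":0,"hand":1},{"x":-0.029,"y":-0.0593,"z":0.0078,"wx":0,"wy":0,"wz":0,"hand":1},{"x":-0.03,"y":-0.0705,"z":0.008,"wx":0,"wy":0,"wz":0,"hand":1},{"x":-0.03,"y":-0.0705,"z":0.008,"wx":0,"wy":0,"wz":0,"hand":1}]'; python3 rows.py 17.2 17.2 | head -2; python3 -m crank '[{"x":0,"y":0,"z":0,"wx":0,"wy":0,"wz":0,"hand":1},{"x":0,"y":0,"z":0,"wx":0,"wy":0,"wz":0,"hand":1},{"x":0,"y":0,"z":0,"wx":0,"wy":0,"wz":0,"hand":-1},{"x":0,"y":0,"z":0,"wx":0,"wy":0,"wz":0,"hand":-1},{"x":0,"y":0,"z":0,"wx":0,"wy":0,"wz":0,"hand":-1},{"x":0,"y":0,"z":0,"wx":0,"wy":0,"wz":0,"hand":-1},{"x":0,"y":0,"z":0,"wx":0,"wy":0,"wz":0,"hand":-1},{"x":0,"y":0,"z":0,"wx":0,"wy":0,"wz":0,"hand":-1}]'
```

```text
t: 16.25
tcp_pos: [0.5227, -0.0243, 0.1564]
tool_rot: [[0.094, -0.818, 0.568], [-0.973, 0.046, 0.227], [-0.211, -0.574, -0.791]]
force: [-4.2, 0.8, 5.7]
gripper_width: 0.0241
finger_force: 59.5
t 16.25 w 0.02406178129553267 F up,l,n [-0.2, 0.6, 7.1]
tcp up,l,n mm [-2.3, 45.3, 1.7] ang 4.662269129361676 q [ 0.23 -0.02 -0.73 -0.42 -0.23  0.18]
t: 17.05
tcp_pos: [0.5224, -0.0246, 0.1556]
tool_rot: [[0.093, -0.818, 0.567], [-0.973, 0.046, 0.226], [-0.211, -0.573, -0.792]]
force: [-0.2, 0.1, -0.2]
gripper_width: 0.0854
finger_force: 0.0
```

```bash
python3 -m crank '[{"x":-0.005,"y":0,"z":-0.02,"wx":0,"wy":0,"wz":0,"hand":-1},{"x":-0.01,"y":0,"z":-0.04,"wx":0,"wy":0,"wz":0,"hand":-1},{"x":-0.016,"y":0,"z":-0.06,"wx":0,"wy":0,"wz":0,"hand":-1},{"x":-0.021,"y":0,"z":-0.08,"wx":0,"wy":0,"wz":0,"hand":-1},{"x":-0.027,"y":0,"z":-0.1,"wx":0,"wy":0,"wz":0,"hand":-1},{"x":-0.034,"y":0,"z":-0.125,"wx":0,"wy":0,"wz":0,"hand":-1},{"x":-0.034,"y":0,"z":-0.125,"wx":0,"wy":0,"wz":0,"hand":-1},{"x":-0.034,"y":0,"z":-0.125,"wx":0,"wy":0,"wz":0,"hand":-1}]'; python3 - <<'E'
from rig import imaging
import cv2
a=imaging.grab_frame('scene')['color'][140:340,210:450,::-1]
cv2.imwrite('pics/s3.png',cv2.resize(a,None,fx=3,fy=3,interpolation=2))
E
```

```text
t: 17.85
tcp_pos: [0.4929, -0.0225, 0.1982]
tool_rot: [[0.094, -0.818, 0.568], [-0.973, 0.046, 0.227], [-0.211, -0.574, -0.791]]
force: [0.1, 0.3, 0.7]
gripper_width: 0.0852
finger_force: 0.0
```

View pics/s3.png

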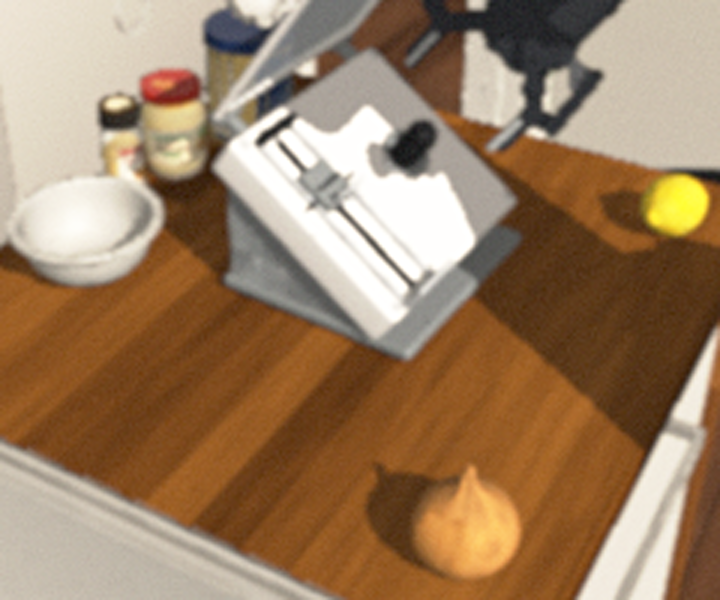

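The sled (325,183) is at or just above the home plates (~(310,203) and (350,180)). The knob is free at (413,143), the gripper is clear, and the bowl, onion and lemon haven't moved. Handing in.

```bash
python3 -c "
from rig import robot;print(robot.finish_job())"
```

```text
the job is handed in; nothing more can be done
None
```

I wound the crank to about 17.2 rad, past the release point, let go of the knob, backed the gripper clear, and handed the job in at about 18 s; the onion, lemon and bowl had not visibly moved, and no verdict was returned.

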